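# Fetch the third brass knob from the hardware carousel

### The arm

A 6-joint arm with a two-finger parallel gripper is mounted at the origin on the work surface. World frame = base frame: x ahead of the robot, y to its left, z up, the work surface at z = 0. Lengths are in m, angles in degrees, forces in N, time in s.
With the tool pointing down it reaches from about 0.325 to 0.75 m from the base axis. Payload 7.6 kg.
Tool frame: the origin (TCP) lies midway between the tips of the shut fingers; the grasp point (between the pads) lies 19 mm behind it (arm.grasp_offset is the z of the grasp point in the tool frame, in m); z points along the fingers, y is the line along which they close (so a half turn about z gives the same grasp; the last joint's range is limited). The gripper opens to 85 mm and grips with 20 to 120 N. Pads are 22 mm wide; open, the fingers measure 114 mm over their backs; the gripper's body (76 mm by 85 mm) begins 54 mm behind the grasp point. The pads swing forward as they close: fully open they stand 13 mm farther back than shut.
Start: joints at [67.936, 2.991, 80.254, -0, 96.75, -4.028], TCP at [0.163, 0.499, 0.231] pointing down, gripper open.
Joint ranges: [-166.34, 166.34], [-52.06, 124.39], [6.96, 135.62], [-60.46, 240.46], [14.63, 156.25], [-167.68, 167.68]. Speed limits (degrees/s): [147.25, 147.25, 172.46, 180, 180, 180].

### API

Orientations are given as [roll, pitch, yaw] about the fixed x, y, z axes, in that order (R = Rz(yaw) Ry(pitch) Rx(roll)).
In Python, from workcell import observe, optics, job_done, arm gives the robot as it stands.
- The arm moves only by the tool step_arm, never from a script. Its argument "targets" is a list of rows, each a list of 3 entries, a list of its own where there are three numbers: the shift along the tool's x, y, z in cm, then the turn, a rotation vector about the tool's x, y, z in rad, then the closure, from 0 (fully open) to 1 (shut). In form: [[[tx, ty, tz], [wx, wy, wz], fingers], ...]. A call has 1 to 12 rows; each row is the pose to reach, as a shift and turn from the pose commanded when the call began, along the tool's axes at that moment; what a row does not reach only later rows make up. A row lasts 1/10 s, in which the tool goes at most 50 mm and 8.59 degrees, less where a joint would pass 70% of its speed; a pose out of reach is approached as far as the arm can. A call with a gripper value outside its range is refused whole. The fingers move at their own pace and stop on an object; "newtons" is the grip in N (left out, the last holds). Time passes only in rows, so rows that repeat a pose let the fingers close. It gives the time, the measured TCP pose, the force, the opening and the grip force at its end, in the units of the state.
- observe(): the state, without advancing time (a new reading comes with each control period).
- optics.get_image(name): name is "side" or "top"; returns the picture (384x512x3 uint8, red, green, blue); there is no depth.
- optics.camera_params(name): a dict with "fx", "fy", "cx", "cy" (pixels), "rvec" (rotation vector, rad) and "tvec" (3), from world to camera coordinates, as OpenCV has them. Camera axes: x right, y down, z forward; pixel columns grow to the right and rows downward; lengths in m; the calibration is good to about 2 mm. A picture is of the moment at which its call begins. camera_params takes no time and is no camera call.
- job_done(): hands the job in; it is judged then, once.
The state is a dict: "time": time; "qpos": joint angles; "joint_velocities": joint speeds; "joint_efforts": joint torques, N m; "tool_pos": TCP position; "tool_rot": TCP orientation; "force": force on the tool from outside, world axes, zero at the start; "ft_torque": the same for the moment, N m; "grip_width": finger opening in m; "grasp_force": force on a finger pad.
Only numpy, scipy, OpenCV 4.12 (cv2) and the standard library are available. Lean on these libraries where they do the work, as an engineer would, in place of code of your own. Each camera call takes 0.05 s, during which the arm holds its last target. There are 200 camera calls.

### The job

The hardware carousel has a clear dust cover over its rear half, and its red-topped posts serve to turn it: turn it until the bin holding the brass knob is in the middle of the open front. Then pick that brass knob out and stand it upright in the empty middle recess of the timber rack board, between the two brass knobs already fitted. Leave the black, white and blue knobs in the carousel, and let everything come to rest.

Things in the scene. Friction and masses are not known exactly. Their poses are not given: they have to be found in the camera images.
- knob_brass: The loose brass furniture knob, standing in one of the carousel's side bins (to the left or right) at the start, about 90 mm from the carousel's axis; about 0.1 to 0.16 kg. 46 mm tall, round: foot 32 mm across and 5 mm thick, neck 16 mm, head 34 mm across between 29 and 40 mm above the foot. Origin at the centre of the underside of the foot, z up its axis.
- knob_black: A black knob of the same shape in another bin; stays in the carousel. 46 mm tall, round: foot 32 mm across and 5 mm thick, neck 16 mm, head 34 mm across between 29 and 40 mm above the foot. Origin at the centre of the underside of the foot, z up its axis.
- knob_white: A white knob of the same shape in another bin; stays in the carousel. 46 mm tall, round: foot 32 mm across and 5 mm thick, neck 16 mm, head 34 mm across between 29 and 40 mm above the foot. Origin at the centre of the underside of the foot, z up its axis.
- knob_blue: A blue knob of the same shape in another bin; stays in the carousel. 46 mm tall, round: foot 32 mm across and 5 mm thick, neck 16 mm, head 34 mm across between 29 and 40 mm above the foot. Origin at the centre of the underside of the foot, z up its axis.
- carousel (a joint): How far (rad) the carousel's tray has turned about its upright axis since the start, when it reads 0; grows anticlockwise seen from above, stops at -3.1 and 3.1. Slightly stiff bearing (about 1 N at a post); it stays where it is left. The middles of the bins lie halfway between the posts.
- post (a point): Centre of the red top of one of the four upright turning posts, which at the start stands 30 to 60 degrees anticlockwise (seen from above) of the open front; it turns with the tray. Each post is round, 14 mm in diameter, top 110 mm above the bench, 130 mm from the axis at the outer end of a divider; the other three stand at quarter turns.
- axis (a point): Point on the carousel's axis, at bin floor height, 34 mm above the bench; does not turn. The tray is a grey disc of 142 mm radius with a green rim and four green dividers making four equal bins; rim and dividers reach 54 mm above the bench, the round hub (48 mm across) 74 mm. Its x axis points away from the open front.
- front (a point): Middle of the carousel's open front, 90 mm from the axis at the height of the bin floor, where the middle of the brass knob's bin should be brought. It does not turn with the tray.
- cover (a point): Centre of the top of the fixed clear dust cover over the carousel's rear half: a level sheet 190 mm (its x axis, same as point axis) by 350 mm (y), 4 mm thick, top 129 mm above the bench, its front edge 15 mm nearer the open front than the axis. It stands on four 10 mm rods, at x -35 and +85 mm, y +-167 mm from this point, with black caps 4 mm higher.
- seat (a point): Centre of the floor of the empty middle recess in the timber rack board. The board is fixed to the bench, 360 mm long (the point's x axis), 120 mm wide (y), 32 mm high; the recess is round with a pale floor, 51 mm across and 6 mm deep, its floor 26 mm above the bench. A fitted brass knob of the same shape stands 120 mm to each side along x.
There are look-alikes about, which are no part of the job. What is meant by the knob_white is not purple, and is the larger of those in its own colour.

How it is judged:
By the outcome, as a careful person would: the job done as asked, in the order asked, and still so for the second after the job is handed in, with the robot touching nothing.
It also fails if it takes over 58 s, if anything falls off the work surface, if the arm or the gripper's body presses on something with over 40 N, if the wrist force passes 120 N, or if a joint passes its speed limit or range.

## Working session

There is one attempt and no reset: what is moved stays moved. The work goes in short steps, Python scripts to look and compute and a tool call to move; the robot and the scene stay as the last step left them, time stands still between calls to the robot, and variables do not carry over. Pictures are saved under pics/ and viewed, at most 10 in all, crops included, and the job is handed in when it is done.

Besides the shell and the picture viewer there is one more tool, called as name(argument=value, ...) on one line, values as JSON. step_arm: Moves the arm, as the interface text tells. Its arguments: {"type":"object","properties":{"targets":{"type":"array","items":{"type":"array"}},"newtons":{"type":"number"}},"required":["targets"]}

```bash
mkdir -p pics; ls; python3 - <<'E'
from workcell import observe, optics, job_done, arm
import cv2
for n in("top","side"):
    im=optics.get_image(n); cv2.imwrite(f"pics/{n}0.png",cv2.cvtColor(im,cv2.COLOR_RGB2BGR)); print(n,optics.camera_params(n))
print(observe())
E
```

```text
pics
top {'fx': 407.82196738919316, 'fy': 407.82196738919316, 'cx': 259.2391058995275, 'cy': 193.78509246862237, 'rvec': array([ 2.17062151, -2.11270908,  0.11716448]), 'tvec': array([-0.01629105,  0.54896602,  0.97433896])}
side {'fx': 449.3764817184906, 'fy': 449.3764817184906, 'cx': 250.96842915106535, 'cy': 191.62108105934453, 'rvec': array([ 0.49846119, -2.54949928,  1.40264608]), 'tvec': array([0.49493249, 0.17752543, 0.74792567])}
{'time': 0.1, 'qpos': array([ 6.79348202e+01,  3.02287811e+00,  8.03075268e+01,  1.07071205e-03,
        9.67502358e+01, -4.02919155e+00]), 'joint_velocities': array([ 0.01298259, -0.11293867, -0.09597305, -0.09119191,  0.05350134,
       -0.09804205]), 'joint_efforts': array([ 9.98532742e-04, -3.82583106e+01, -3.60983169e+01, -2.78509111e-05,
        4.72849308e-03,  3.77935942e-05]), 'tool_pos': array([0.16242894, 0.49895335, 0.23056048]), 'tool_rot': array([-1.79919633e+02, -6.72703453e-03,  1.61964132e+02]), 'force': array([ 0.75349967,  1.14165014, -0.26899663]), 'ft_torque': array([ 0.00648787, -0.0211292 , -0.05811544]), 'grasp_force': 0.0, 'grip_width': 0.08522332221745714}
```

View pics/top0.png

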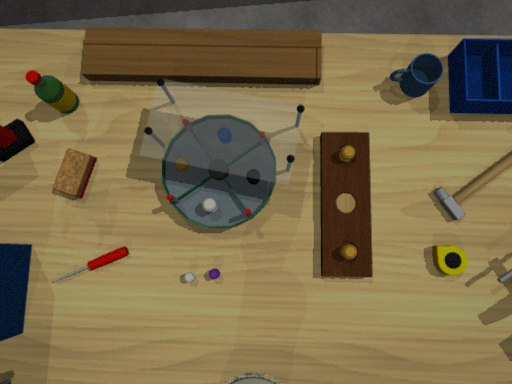

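View pics/side0.png

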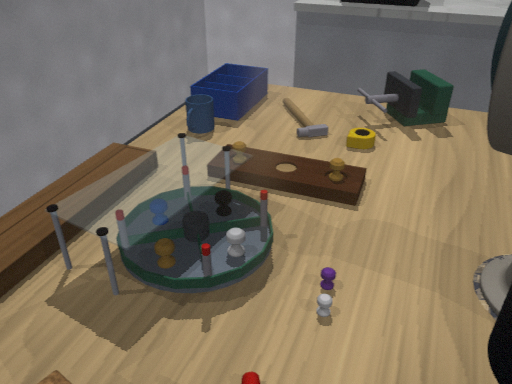

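The top view shows the carousel hub at about (219,170). Brass is at (182,165) in the left bin under the cover, white at (209,205) in the front bin, blue at (224,135) and black at (253,176). The red posts are at (170,198), (248,212), (262,135) and (186,122), and the empty seat is at (345,203). The small white and purple knobs at (189,277) and (214,274) are look-alikes, and the brass at (347,153) and (348,252) are the fitted ones. The wanted brass is the one at (182,165) in the carousel.

```bash
cat > h.py <<'E'
from workcell import observe, optics, job_done, arm
import cv2, numpy as np
from scipy.spatial.transform import Rotation as Ro
def ray(n,u,v,z):
    p=optics.camera_params(n); R=cv2.Rodrigues(p['rvec'])[0]; t=p['tvec']
    d=R.T@np.array([(u-p['cx'])/p['fx'],(v-p['cy'])/p['fy'],1]); c=-R.T@t
    return c+d*(z-c[2])/d[2]
def blobs(im,lo,hi,a0=8):
    h=cv2.cvtColor(im,cv2.COLOR_RGB2HSV); m=cv2.inRange(h,lo,hi)
    n,l,s,c=cv2.connectedComponentsWithStats(m)
    return [(c[i].round(1),s[i,4],s[i,:4]) for i in range(1,n) if s[i,4]>=a0]
def shift(p):  # world point -> tool axes cm
    s=observe(); R=Ro.from_euler('xyz',s['tool_rot'],degrees=True)
    return 100*R.inv().apply(np.array(p)-s['tool_pos'])
E
python3 - <<'E'
from h import *
im=cv2.cvtColor(cv2.imread('pics/top0.png'),cv2.COLOR_BGR2RGB)
np.set_printoptions(precision=4,suppress=True)
def show(t,L,z):
    for c,a,b in L:
        if 130<c[0]<380 and 80<c[1]<300: print(t,c,a,b,ray('top',*c,z))
show('red',blobs(im,(0,90,60),(6,255,255),4),.11); show('red2',blobs(im,(172,90,60),(180,255,255),4),.11)
show('black',blobs(im,(0,0,0),(180,255,40),8),.133)
show('white',blobs(im,(0,0,170),(180,50,255),15),.07)
show('seat/brass',blobs(im,(15,60,150),(30,160,255),60),.026)
show('brass',blobs(im,(15,150,80),(30,255,255),30),.07)
show('board',blobs(im,(0,90,30),(15,220,90),500),.032)
cv2.imwrite('pics/crop.png',cv2.resize(cv2.imread('pics/top0.png')[75:285,130:390],None,fx=2.8,fy=2.8,interpolation=cv2.INTER_CUBIC))
E
```

```text
red [185.1 121.7] 24 [183 119   6   6] [0.7066 0.1766 0.11  ]
red [261.2 134.5] 26 [259 132   5   6] [ 0.6795 -0.0039  0.11  ]
red [169.7 196.9] 32 [167 194   7   7] [0.5269 0.2028 0.11  ]
red [247.1 210.9] 33 [244 208   7   7] [0.4993 0.0233 0.11  ]
black [300.1 108.7] 34 [297 106   7   7] [ 0.736  -0.0922  0.133 ]
black [147.9 130.5] 37 [145 128   7   6] [0.6766 0.2564 0.133 ]
black [320.8 142. ] 12 [320 138   2  10] [ 0.6585 -0.1403  0.133 ]
black [335.9 157.9] 16 [333 155   6   7] [ 0.6224 -0.1745  0.133 ]
black [290.  158.4] 36 [287 156   7   6] [ 0.6188 -0.0712  0.133 ]
black [163.9 168.8] 51 [162 161   4  18] [0.588  0.2141 0.133 ]
black [321.1 218. ] 113 [321 163   2 106] [ 0.4858 -0.1424  0.133 ]
black [214.9 176.2] 177 [197 170  32  17] [0.5738 0.0973 0.133 ]
black [252.7 180.5] 73 [246 177  14   8] [0.5661 0.0117 0.133 ]
black [341.2 258.1] 13 [339 256   5   5] [ 0.3993 -0.1869  0.133 ]
black [352.9 259.1] 9 [349 256   8   6] [ 0.3979 -0.2123  0.133 ]
seat/brass [284.7 242.7] 73182 [  0  45 512 327] [ 0.4308 -0.0673  0.026 ]
seat/brass [306.9 171.8] 118 [290 160  23  23] [ 0.6094 -0.1195  0.026 ]
brass [348.1 151.9] 159 [342 145  14  16] [ 0.6523 -0.2141  0.07  ]
brass [349.5 251.2] 167 [343 244  14  15] [ 0.4147 -0.2173  0.07  ]
board [345.2 205.1] 5756 [320 133  52 144] [ 0.527  -0.2143  0.032 ]
```

View pics/crop.png

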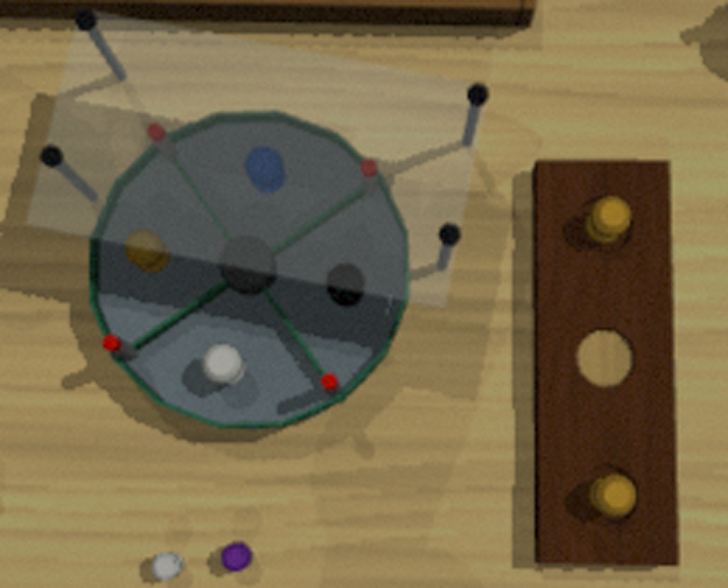

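The crop shows the brass knob at left in the rear-left bin, the white bin in front and the seat empty, so my choice is confirmed. The posts give the axis at (0.603,0.100) with a radius of 129 mm. The cover rods agree on the axis, and front points at 170°. The posts stand at 126.5° and 216.4°, so the tray has to turn about +88.6°. I'll grip the front-left post.

step_arm(targets=[[[-2,-0.8,0.3],[0,0,0.05],0],[[-43.8,-16.9,7],[0,0,0.62],0],[[-43.8,-16.9,7],[0,0,0.62],0],[[-43.8,-16.9,7],[0,0,0.62],0],[[-43.8,-16.9,7],[0,0,0.62],0],[[-43.8,-16.9,7],[0,0,0.62],0],[[-43.8,-16.9,7],[0,0,0.62],0],[[-43.8,-16.9,7],[0,0,0.62],0],[[-43.8,-16.9,7],[0,0,0.62],0],[[-43.8,-16.9,7],[0,0,0.62],0],[[-43.8,-16.9,7],[0,0,0.62],0],[[-43.8,-16.9,7],[0,0,0.62],0]])

```text
time: 1.3
tool_pos: [0.5269, 0.202, 0.1602]
tool_rot: [-179.9, -0.1, 126.3]
force: [-0.1, 0.1, -0.2]
grip_width: 0.0852
grasp_force: 0.0
```

```bash
python3 - <<'E'
from h import *
s=observe();print(s['time'],s['tool_pos'],s['tool_rot'],shift([.5269,.2028,.075]))
E
```

```text
1.3 [0.52685521 0.20196376 0.16023093] [-1.79892450e+02 -5.63255244e-02  1.26312204e+02] [0.0563536  0.06912886 8.52303745]
```

Now I'll descend and grip the post gently.

step_arm(targets=[[[0,0.1,3],[0,0,0],0],[[0,0.1,6],[0,0,0],0],[[0,0.1,8.5],[0,0,0],0],[[0,0.1,8.5],[0,0,0],0],[[0,0.1,8.5],[0,0,0],0.6],[[0,0.1,8.5],[0,0,0],1],[[0,0.1,8.5],[0,0,0],1],[[0,0.1,8.5],[0,0,0],1],[[0,0.1,8.5],[0,0,0],1],[[0,0.1,8.5],[0,0,0],1],[[0,0.1,8.5],[0,0,0],1]], newtons=20)

```text
time: 2.4
tool_pos: [0.5279, 0.2037, 0.0771]
tool_rot: [179.9, 0.0, 126.4]
force: [-1.5, 0.8, 5.4]
grip_width: 0.0134
grasp_force: 20.7
```

```bash
python3 - <<'E'
from h import *
np.set_printoptions(precision=3,suppress=True)
s=observe();p=s['tool_pos'];print(p,s['tool_rot'],s['grip_width'],s['force'])
A=np.array([.6032,.1001]);v=p[:2]-A;a0=np.degrees(np.arctan2(v[1],v[0]));print(a0,np.hypot(*v))
R=Ro.from_euler('xyz',s['tool_rot'],degrees=True)
for base in (0,44.3):
  f=lambda t:np.append(A+Ro.from_euler('z',t,degrees=True).apply(np.append(v,0))[:2],p[2])
  Rb=Ro.from_euler('z',base,degrees=True)*R
  for k in range(1,13):
    t=base+44.3*k/11 if k<12 else base+44.3
    print(k,(100*Rb.inv().apply(f(t)-f(base))).round(2),round(-np.radians(t-base),3))
E
```

```text
[0.528 0.204 0.077] [179.927   0.01  126.44 ] 0.013434620023707902 [-1.547  0.826  5.385]
126.02614087146078 0.12809708920507004
1 [-0.03 -0.9  -0.  ] -0.07
2 [-0.11 -1.8  -0.  ] -0.141
3 [-0.26 -2.68 -0.  ] -0.211
4 [-0.48 -3.56 -0.  ] -0.281
5 [-0.75 -4.42 -0.01] -0.351
6 [-1.08 -5.25 -0.01] -0.422
7 [-1.48 -6.06 -0.01] -0.492
8 [-1.92 -6.84 -0.01] -0.562
9 [-2.42 -7.59 -0.01] -0.633
10 [-2.98 -8.3  -0.01] -0.703
11 [-3.58 -8.97 -0.01] -0.773
12 [-3.58 -8.97 -0.01] -0.773
1 [-0.03 -0.9  -0.  ] -0.07
2 [-0.11 -1.8  -0.  ] -0.141
3 [-0.26 -2.68 -0.  ] -0.211
4 [-0.48 -3.56 -0.  ] -0.281
5 [-0.75 -4.42 -0.01] -0.351
6 [-1.08 -5.25 -0.01] -0.422
7 [-1.48 -6.06 -0.01] -0.492
8 [-1.92 -6.84 -0.01] -0.562
9 [-2.42 -7.59 -0.01] -0.633
10 [-2.98 -8.3  -0.01] -0.703
11 [-3.58 -8.97 -0.01] -0.773
12 [-3.58 -8.97 -0.01] -0.773
```

step_arm(targets=[[[-0.03,-0.9,0],[0,0,-0.07],1],[[-0.11,-1.8,0],[0,0,-0.141],1],[[-0.26,-2.68,0],[0,0,-0.211],1],[[-0.48,-3.56,0],[0,0,-0.281],1],[[-0.75,-4.42,0],[0,0,-0.351],1],[[-1.08,-5.25,0],[0,0,-0.422],1],[[-1.48,-6.06,0],[0,0,-0.492],1],[[-1.92,-6.84,0],[0,0,-0.562],1],[[-2.42,-7.59,0],[0,0,-0.633],1],[[-2.98,-8.3,0],[0,0,-0.703],1],[[-3.58,-8.97,0],[0,0,-0.773],1]])

```text
time: 3.5
tool_pos: [0.4781, 0.121, 0.0771]
tool_rot: [179.9, 0.3, 170.9]
force: [8.8, 1.1, -0.3]
grip_width: 0.0132
grasp_force: 20.4
```

step_arm(targets=[[[-0.03,-0.9,0],[0,0,-0.07],1],[[-0.11,-1.8,0],[0,0,-0.141],1],[[-0.26,-2.68,0],[0,0,-0.211],1],[[-0.48,-3.56,0],[0,0,-0.281],1],[[-0.75,-4.42,0],[0,0,-0.351],1],[[-1.08,-5.25,0],[0,0,-0.422],1],[[-1.48,-6.06,0],[0,0,-0.492],1],[[-1.92,-6.84,0],[0,0,-0.562],1],[[-2.42,-7.59,0],[0,0,-0.633],1],[[-2.98,-8.3,0],[0,0,-0.703],1],[[-3.58,-8.97,0],[0,0,-0.773],1],[[-3.58,-8.97,0],[0,0,-0.773],1]])

```text
time: 4.7
tool_pos: [0.5002, 0.0278, 0.0771]
tool_rot: [-179.9, 0.4, -144.9]
force: [10.9, 8.1, -1.2]
grip_width: 0.0132
grasp_force: 20.5
```

```bash
python3 - <<'E'
from h import *
s=observe();p=s['tool_pos'];v=p[:2]-[.6032,.1001];print(p,s['force'],s['grip_width'],np.degrees(np.arctan2(v[1],v[0]))+360,np.hypot(*v))
cv2.imwrite('pics/t1.png',cv2.cvtColor(optics.get_image('top'),cv2.COLOR_RGB2BGR))
E
```

```text
[0.50017271 0.02780422 0.07714739] [10.87362666  8.08130957 -1.24128203] 0.01322328085713787 215.0579086817981 0.1258622393451301
```

View pics/t1.png

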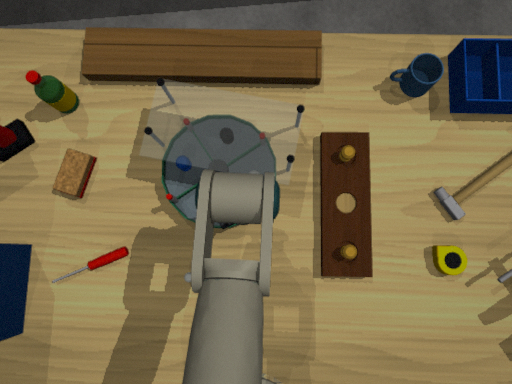

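The tray has turned: the posts are now near their old pixels and blue is in the left bin. The arm hides brass, so I'll release, rise and swing toward the rack side to look.

step_arm(targets=[[[0,0,0],[0,0,0],0.4],[[0,0,0],[0,0,0],0.4],[[0,0,0],[0,0,0],0.4],[[0,0,-4],[0,0,0],0.4],[[0,0,-8],[0,0,0],0.4],[[0,0,-12],[0,0,0],0.4]])

```text
time: 5.35
tool_pos: [0.4969, 0.027, 0.1974]
tool_rot: [180.0, -0.1, -145.0]
force: [0.5, 0.6, 0.2]
grip_width: 0.0512
grasp_force: 0.0
```

```bash
python3 - <<'E'
from h import *
s=observe();print(s['tool_pos'],s['tool_rot'],s['qpos'],shift([.46,-.12,.2]))
E
```

```text
[0.49692916 0.02703063 0.19741016] [ 1.79964337e+02 -5.53658356e-02 -1.44990174e+02] [-1.13644607e+00 -6.90615141e-01  8.78483778e+01 -3.86396236e-03
  9.29079819e+01 -1.26146449e+02] [11.46033741 -9.92375296 -0.25408661]
```

step_arm(targets=[[[3,-2.5,0],[0,0,0.15],0.2],[[11.5,-10,0],[0,0,0.785],0.2],[[11.5,-10,0],[0,0,0.785],0.2],[[11.5,-10,0],[0,0,0.785],0.2],[[11.5,-10,0],[0,0,0.785],0.2],[[11.5,-10,0],[0,0,0.785],0.2],[[11.5,-10,0],[0,0,0.785],0.2],[[11.5,-10,0],[0,0,0.785],0.2]])

```text
time: 6.15
tool_pos: [0.4605, -0.1207, 0.1962]
tool_rot: [180.0, -0.0, 170.1]
force: [0.6, 0.3, 0.2]
grip_width: 0.0685
grasp_force: 0.0
```

```bash
python3 - <<'E'
from h import *
np.set_printoptions(precision=4,suppress=True)
im=optics.get_image('top'); cv2.imwrite('pics/t2.png',cv2.cvtColor(im,cv2.COLOR_RGB2BGR))
im2=optics.get_image('side'); cv2.imwrite('pics/s2.png',cv2.cvtColor(im2,cv2.COLOR_RGB2BGR))
A=np.array([.6032,.1001])
for lo,hi in (((0,90,60),(6,255,255)),):
  for c,a,b in blobs(im,lo,hi,4):
    if 130<c[0]<300 and 100<c[1]<240:
      p=ray('top',*c,.11);v=p[:2]-A;print(c,a,p,np.degrees(np.arctan2(v[1],v[0]))%360,np.hypot(*v))
for n,i in(('top',im),('side',im2)):
  for c,a,b in blobs(i,(15,150,60),(30,255,255),30):
    print(n,c,a,b,ray(n,*c,.034+.037))
print(observe()['qpos'],observe()['tool_pos'])
E
```

```text
[186.2 121.2] 27 [0.7079 0.1741 0.11  ] 35.256304858229576 0.12816164992019394
[262.  135.4] 25 [ 0.6774 -0.0058  0.11  ] 305.00052962802005 0.1293352030869111
[168.9 196.1] 33 [0.5287 0.2048 0.11  ] 125.43964811870175 0.12849662772679948
[246.2 211.6] 30 [0.4976 0.0253 0.11  ] 215.30955226302206 0.12940270025982592
top [202.3  52.6] 10251 [ 82  28 239  50] [0.8993 0.1512 0.071 ]
top [ 65.1 100.2] 348 [47 83 29 28] [0.7677 0.4887 0.071 ]
top [347.2 152.8] 211 [339 144  17  18] [ 0.6498 -0.2118  0.071 ]
top [ 72.8 172.7] 697 [ 53 150  40  46] [0.5847 0.4528 0.071 ]
top [211.  205.3] 148 [204 199  15  14] [0.5139 0.1122 0.071 ]
top [448.1 258.9] 687 [432 245  36  31] [ 0.4035 -0.4447  0.071 ]
top [345.5 255.1] 47 [340 252  11   8] [ 0.4054 -0.2078  0.071 ]
side [360.5 138.8] 470 [346 127  30  22] [ 0.3846 -0.3433  0.071 ]
side [336.1 169.5] 243 [328 158  17  24] [ 0.4049 -0.1706  0.071 ]
side [236.1 232.8] 163 [229 227  17  15] [0.5153 0.1155 0.071 ]
side [235.2 249.5] 76 [230 242  14  13] [0.4983 0.1576 0.071 ]
[-19.1196  -4.2308  91.4205   0.0017  92.8219 -99.2298] [ 0.4606 -0.1206  0.1962]
```

View pics/t2.png

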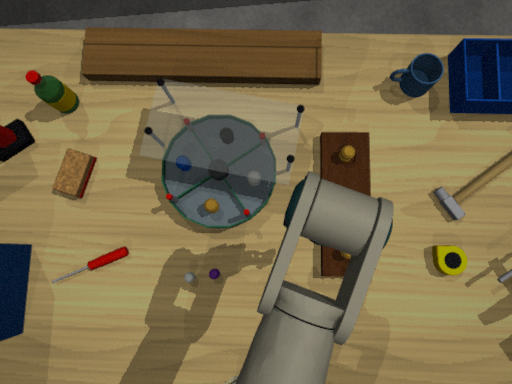

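View pics/s2.png

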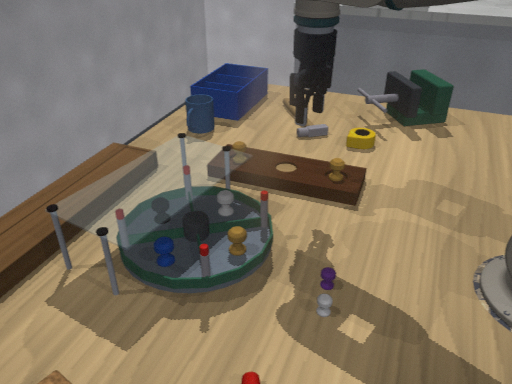

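Brass is in the middle of the open front at pixel (211,206) top and (236,233) side, with white now at right and blue at left. The bin middle is at 170.4° against a front of 170.0°. The two views agree on brass at about (0.514,0.113), radius 0.090 from the axis, as it should be.

```bash
python3 - <<'E'
from h import *
np.set_printoptions(precision=4,suppress=True)
print(shift([.5138,.1135,.14]))
for n,(x0,y0,x1,y1) in (('top',(330,185,362,222)),('side',(270,158,305,178))):
  im=cv2.imread(f'pics/{n}0.png')[y0:y1,x0:x1]; g=cv2.cvtColor(im,cv2.COLOR_BGR2GRAY)
  t,m=cv2.threshold(g,0,255,cv2.THRESH_OTSU); k,l,s,c=cv2.connectedComponentsWithStats(m)
  i=1+s[1:,4].argmax(); b=s[i]; q=c[i]+[x0,y0]; bc=[x0+b[0]+b[2]/2-.5,y0+b[1]+b[3]/2-.5]
  print(n,q,bc,b,ray(n,*q,.026),ray(n,*bc,.026), ray(n,x0+b[0],bc[1],.026),ray(n,x0+b[0]+b[2],bc[1],.026))
E
```

```text
[-1.2176 23.9771  5.6207]
top [345.1661 202.5864] [np.float64(345.0), np.float64(202.5)] [  6   8  19  20 295] [ 0.534  -0.2154  0.026 ] [ 0.5342 -0.2149  0.026 ] [ 0.5336 -0.1927  0.026 ] [ 0.5348 -0.2397  0.026 ]
side [285.5564 167.4135] [np.float64(286.0), np.float64(167.5)] [  6   6  21   8 133] [ 0.5334 -0.2156  0.026 ] [ 0.5323 -0.2156  0.026 ] [ 0.5545 -0.2067  0.026 ] [ 0.5079 -0.2254  0.026 ]
```

step_arm(targets=[[[-0.3,4,0],[0,0,0],0.2],[[-0.6,9,1],[0,0,0],0.2],[[-0.9,14,3],[0,0,0],0.2],[[-1.2,19,4.5],[0,0,0],0.2],[[-1.2,22.5,5.6],[0,0,0],0.2],[[-1.2,24,5.6],[0,0,0],0.2],[[-1.2,24,5.6],[0,0,0],0.2],[[-1.2,24,5.6],[0,0,0],0.2]])

```text
time: 7.05
tool_pos: [0.5142, 0.1129, 0.1408]
tool_rot: [-180.0, 0.0, 170.1]
force: [0.4, -0.0, 0.2]
grip_width: 0.0686
grasp_force: 0.0
```

```bash
python3 - <<'E'
from h import *
s=observe();print(s['tool_pos'],s['tool_rot'],shift([.5138,.1135,.047]))
E
```

```text
[0.51419715 0.11294088 0.14081616] [-1.79986023e+02  4.39512125e-02  1.70066345e+02] [0.05596196 0.05051166 9.3815638 ]
```

step_arm(targets=[[[0,0,3],[0,0,0],0.2],[[0,0,6],[0,0,0],0.2],[[0,0,8.4],[0,0,0],0.2],[[0,0,9.4],[0,0,0],0.2],[[0,0,9.4],[0,0,0],0.4],[[0,0,9.4],[0,0,0],0.7],[[0,0,9.4],[0,0,0],1],[[0,0,9.4],[0,0,0],1],[[0,0,9.4],[0,0,0],1],[[0,0,9.4],[0,0,0],1]], newtons=30)

```text
time: 8.05
tool_pos: [0.5152, 0.1135, 0.0482]
tool_rot: [180.0, 0.2, 170.0]
force: [-0.3, -1.5, 6.2]
grip_width: 0.0322
grasp_force: 30.0
```

step_arm(targets=[[[0,0,-1.5],[0,0,0],1],[[0,0,-4],[0,0,0],1],[[0,0,-7],[0,0,0],1],[[0,0,-10],[0,0,0],1],[[0,0,-12],[0,0,0],1],[[0,0,-12],[0,0,0],1]], newtons=40)

```text
time: 8.65
tool_pos: [0.5155, 0.1139, 0.1705]
tool_rot: [179.9, 0.4, 170.1]
force: [0.0, 0.2, -1.1]
grip_width: 0.0318
grasp_force: 39.8
```

```bash
python3 - <<'E'
from h import *
np.set_printoptions(precision=4,suppress=True)
s=observe();print(s['tool_pos'],s['tool_rot'],s['grip_width'],shift([.5335,-.2154,s['tool_pos'][2]]))
im=optics.get_image('side')
for c,a,b in blobs(im,(15,150,60),(30,255,255),30): print(c,a,b)
cv2.imwrite('pics/s3.png',cv2.resize(cv2.cvtColor(im,cv2.COLOR_RGB2BGR)[90:290,110:350],None,fx=2.5,fy=2.5))
E
```

```text
[0.5155 0.1139 0.1705] [179.8597   0.3728 170.0544] 0.0318213473052603 [ -7.4657 -32.1277  -0.0301]
[360.4 138.8] 468 [346 128  30  21]
[336.  169.4] 238 [328 159  17  23]
```

View pics/s3.png

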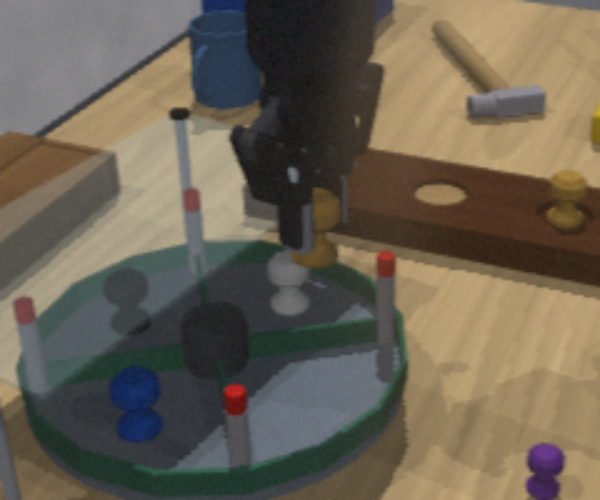

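The brass knob hangs upright in the fingers at crop (318,225), clear of the tray. Now to carry it over the seat.

step_arm(targets=[[[-0.5,-2,0],[0,0,0],1],[[-1.4,-6,0],[0,0,0],1],[[-2.3,-10,0],[0,0,0],1],[[-3.2,-14,0],[0,0,0],1],[[-4.2,-18,0],[0,0,0],1],[[-5.1,-22,0],[0,0,0],1],[[-6,-26,0],[0,0,0],1],[[-6.9,-29.5,0],[0,0,0],1],[[-7.3,-31.5,0],[0,0,0],1],[[-7.5,-32.1,0],[0,0,0],1],[[-7.5,-32.1,0],[0,0,0],1],[[-7.5,-32.1,0],[0,0,0],1]])

```text
time: 9.9
tool_pos: [0.5322, -0.2143, 0.1655]
tool_rot: [179.9, -0.1, 170.1]
force: [0.3, -0.8, -0.8]
grip_width: 0.0319
grasp_force: 40.0
```

```bash
python3 - <<'E'
from h import *
np.set_printoptions(precision=4,suppress=True)
s=observe();print(s['tool_pos'],s['tool_rot'],s['grip_width'],s['force'],shift([.5345,-.2154,.041]))
im=optics.get_image('side')
for c,a,b in blobs(im,(15,150,60),(30,255,255),10):
  if c[0]<345:print(c,a,b,ray('side',*c,.17))
E
```

```text
[ 0.5322 -0.2143  0.1655] [179.9463  -0.0745 170.0967] 0.031874693842682614 [ 0.3188 -0.7505 -0.834 ] [-0.2568 -0.0779 12.4528]
[236.5 143.7] 10 [234 142   6   4] [ 0.573  -0.0223  0.17  ]
[336.  169.5] 233 [328 158  17  24] [0.3738 0.0054 0.17  ]
```

step_arm(targets=[[[-0.2,-0.1,3],[0,0,0],1],[[-0.2,-0.1,6],[0,0,0],1],[[-0.2,-0.1,9],[0,0,0],1],[[-0.2,-0.1,11],[0,0,0],1],[[-0.2,-0.1,11.8],[0,0,0],1],[[-0.2,-0.1,12.2],[0,0,0],1],[[-0.2,-0.1,12.2],[0,0,0],1]])

```text
time: 10.65
tool_pos: [0.5346, -0.2166, 0.045]
tool_rot: [-180.0, 0.1, 170.1]
force: [1.2, -0.3, -1.4]
grip_width: 0.0324
grasp_force: 40.0
```

step_arm(targets=[[[0,0,0.1],[0,0,0],1],[[0,0,0.2],[0,0,0],1],[[0,0,0.3],[0,0,0],1],[[0,0,0.3],[0,0,0],1],[[0,0,0.3],[0,0,0],1]])

```text
time: 11.15
tool_pos: [0.5342, -0.2169, 0.0414]
tool_rot: [180.0, 0.0, 170.0]
force: [-0.1, -0.8, -1.2]
grip_width: 0.0322
grasp_force: 40.0
```

step_arm(targets=[[[0,0,0.05],[0,0,0],1],[[0,0,0.1],[0,0,0],1],[[0,0,0.15],[0,0,0],1],[[0,0,0.15],[0,0,0],1]])

```text
time: 11.55
tool_pos: [0.5344, -0.217, 0.0404]
tool_rot: [-180.0, 0.0, 170.0]
force: [-0.2, 0.7, 2.6]
grip_width: 0.0319
grasp_force: 40.3
```

Contact: the force turned upward at about the expected height. Next I'll release gently, rise and move aside.

step_arm(targets=[[[0,0,0.15],[0,0,0],0.55],[[0,0,0.15],[0,0,0],0.4],[[0,0,0.15],[0,0,0],0.2],[[0,0,0.15],[0,0,0],0.2],[[0,0,0.15],[0,0,0],0.2],[[0,0,-1],[0,0,0],0.2],[[0,0,-4],[0,0,0],0.2],[[0,0,-8],[0,0,0],0.2],[[0,0,-12],[0,0,0],0.2],[[0,0,-15],[0,0,0],0.2]])

```text
time: 12.55
tool_pos: [0.5346, -0.2171, 0.194]
tool_rot: [-179.9, 0.2, 170.0]
force: [0.3, -0.9, 0.1]
grip_width: 0.0683
grasp_force: 0.0
```

step_arm(targets=[[[2,4,0],[0,0,0],0.2],[[6,8,0],[0,0,0],0.2],[[9,12,0],[0,0,0],0.2],[[11,16,0],[0,0,0],0.2],[[12,20,0],[0,0,0],0.2],[[12,24,0],[0,0,0],0.2],[[12,24,0],[0,0,0],0.2],[[12,24,0],[0,0,0],0.2]])

```text
time: 13.35
tool_pos: [0.4575, 0.0407, 0.1906]
tool_rot: [-180.0, 0.1, 170.2]
force: [-1.0, -0.2, 0.6]
grip_width: 0.0686
grasp_force: 0.0
```

```bash
python3 - <<'E'
from h import *
np.set_printoptions(precision=4,suppress=True)
print(observe()['tool_pos'],observe()['force'])
a=[]
for n,(x,y) in (('top',(315,125)),('side',(190,125))):
  im=optics.get_image(n)
  for c,ar,b in blobs(im,(15,150,60),(30,255,255),30):
    if x<c[0]<x+190 and y<c[1]<y+155: print(n,c,ar,b,ray(n,*c,.026+.035))
  a.append(cv2.resize(cv2.cvtColor(im,cv2.COLOR_RGB2BGR)[y:y+160,x-120:x+190],None,fx=1.85,fy=1.85))
cv2.imwrite('pics/f.png',np.vstack(a))
E
```

```text
[0.4575 0.0407 0.1906] [-0.9636 -0.1991  0.6171]
top [346.9 152.9] 214 [339 145  17  17] [ 0.6519 -0.213   0.061 ]
top [347.9 201.1] 192 [340 194  17  15] [ 0.5337 -0.2154  0.061 ]
top [348.6 251.2] 209 [340 243  18  17] [ 0.4146 -0.217   0.061 ]
top [447.9 258.9] 693 [432 245  36  31] [ 0.4033 -0.4486  0.061 ]
side [360.4 138.8] 469 [346 127  30  22] [ 0.3876 -0.3645  0.061 ]
side [287.3 153.6] 66 [282 150  13   9] [ 0.5321 -0.2204  0.061 ]
side [286.8 164.9] 58 [282 158  10  13] [ 0.5158 -0.1677  0.061 ]
side [336.  169.2] 250 [328 158  17  24] [ 0.4086 -0.1896  0.061 ]
```

View pics/f.png

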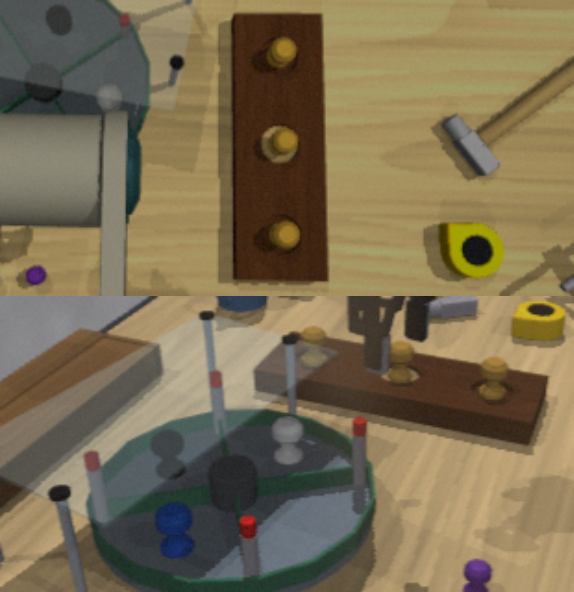

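The brass knob stands upright in the middle recess at top pixel (348,201), or (0.534,-0.215), in line with its neighbours. The other knobs stand in the carousel and the arm is clear.

```bash
python3 -c "
from workcell import job_done
print(job_done())"
```

```text
the job is handed in; nothing more can be done
None
```

I turned the carousel until the brass knob's bin was in the middle of the open front, stood that knob upright in the rack board's middle recess, and left the black, white and blue knobs in the carousel; I handed the job in at about 13.5 s, with no verdict returned.

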